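# Hang the bottle caddy on its two pegs and stand the bottles in it to drain

## Task

Hang the white bottle caddy by its two holes on the two pegs of the steel drying stand: start both holes on the pegs together, let go, and then push the caddy back along the pegs until its back plate lies flush against the stand's panel. Then stand the two empty baby bottles in the caddy's two wells to drain, mouth down as they already are, one in each. Do not tip the caddy or the bottles over, and leave everything else on the counter where it is.

Things in the scene. Friction and masses are not known exactly. Their poses are not given: they have to be found in the camera images.
- stand: Steel drying stand, fixed. Origin: on the counter under the middle of its panel's front face; z up, y along the panel, -x out of the front. Panel 206 mm wide, 165 high, 10 thick (x 0 to +10). Two level round pegs, 9 mm in diameter with round ends, stick 70 mm out of it towards -x at y = +80 and -80 mm, axes 150 mm up. Drip tray 206 mm wide, 12 high, from x = 0 to -135 mm.
- peg_a (a point): Centre of the end of the peg at the stand's y = +80 mm (70 mm out from the panel, 150 mm up). Axes as the stand's: the peg runs from here along +x to the panel.
- peg_b (a point): The same for the peg at the stand's y = -80 mm.
- caddy_top (a point): Middle of the plate's top edge, 125 mm above the caddy's underside; axes as the caddy's. Pinch the top 30 mm here from above, fingers closing along x. A finger behind the plate stops it going flush. Hung part way it leans up to 0.2 rad, wells towards the stand. Push it home (5 to 15 N) at peg height, mid-way between the holes, above the wells; pushed low on the wells it binds on the pegs.
- hole_a (a point): Centre of a round through hole, 14 mm in diameter, at the plate's back face: 105 mm above the caddy's underside (20 mm under the top edge), y = +80 mm. Axes as the caddy's; the hole runs along x. It goes on peg_a; hung, its centre lies 2.5 mm below the peg's axis.
- hole_b (a point): The same for the hole at y = -80 mm, which goes on peg_b.
- well_a (a point): Centre of the barred floor of a well, on its upper side, 4 mm above the caddy's underside, 44 mm in front of the plate's back face, y = +33.5 mm. Open at the top, 64 x 64 mm inside, 56 mm deep. Axes as the caddy's. The pegs stick out 58 mm in front of the flush plate, to the left and right of the wells.
- well_b (a point): The same for the well at y = -33.5 mm.
- bottle_a_mid (a point): Empty clear baby bottle, 55 g, standing mouth down; this point: on its axis half-way up, 82.5 mm above the mouth; z up to the closed base. 165 mm tall, body 54 mm in diameter from 41 to 160 mm above the mouth, neck 40. In a well its top is 211 mm up, above the plate's edge (167.5) but 67 mm from the other bottle: pinch it near the top with the fingers closing across the plate (stand's x).
- bottle_b_mid (a point): The other baby bottle, the same in every way. Either bottle may go in either well.
- caddy: White plastic bottle caddy, 0.32 kg, loose, standing upright. Origin: middle of the lower edge of its back face; z up, y along the back plate, -x from plate to wells. Plate 186 mm wide, 125 high, 12 thick (x 0 to -12). Before it two wells side by side, walls 3 mm, 60 mm high, to x = -79 and y = +-69 mm. Hung flush its frame has x = 0, y = 0, z = 42.5 mm in the stand's frame, same axes.
- bottle_a: The body of bottle_a, origin at the centre of its mouth.
- bottle_b: The body of bottle_b, origin at the centre of its mouth.
- cup: Bystander: white plastic cup, 72 mm in diameter, 78 mm high, open at the top. Origin under its centre.
- foodbox: Bystander: closed clear food storage box with a white lid and four snap clamps, about 145 x 205 x 95 mm. Origin under its centre.
- scoop: Bystander: white powder scoop, bowl 34 mm across and 26 mm high, flat handle 70 mm long along its +x. Origin under the bowl.
- teaspoon: Bystander: stainless teaspoon, 140 mm long, lying flat along its x, origin under the bowl, handle to -x.
- collar: Bystander: grey hard silicone bottle collar, a ring 48 mm across and 16 mm high. Origin under its centre.
- teatcap: Bystander: white dome cap, 42 mm across and 38 mm high. Origin under its centre.
Not all that is in view belongs to the job. Leave any black, green or pink look-alike of the bottle_a alone.

How it is judged (in metres and radians):
On the way, in this order (a step that is already met when the one before it is completed fails the run):
1. the caddy hangs by both holes on both pegs, let go, still standing out from the panel (x of hole_a in the frame of stand between -0.066 and -0.01 m and y of hole_a in the frame of stand between 0.072 and 0.088 m and z of hole_a in the frame of stand between 0.142 and 0.156 m and x of hole_b in the frame of stand between -0.066 and -0.01 m and y of hole_b in the frame of stand between -0.088 and -0.072 m and z of hole_b in the frame of stand between 0.142 and 0.156 m and contact force between the fingers and caddy below 0.05 N and angle between caddy_top's own z axis and vertical below 0.4 rad), for 0.15 s.
2. the caddy is pushed home, its back plate flush against the panel (x of hole_a in the frame of stand between -0.006 and 0.004 m and y of hole_a in the frame of stand between 0.074 and 0.086 m and z of hole_a in the frame of stand between 0.143 and 0.154 m and x of hole_b in the frame of stand between -0.006 and 0.004 m and y of hole_b in the frame of stand between -0.086 and -0.074 m and z of hole_b in the frame of stand between 0.143 and 0.154 m and angle between caddy_top's own z axis and vertical below 0.08 rad), for 0.2 s.
3. one bottle stands mouth down in a well of the caddy (((horizontal distance between bottle_a_mid and well_a below 0.014 m and height (world z) of bottle_a_mid between 0.122 and 0.138 m and angle between bottle_a_mid's own z axis and vertical below 0.2 rad) or (horizontal distance between bottle_b_mid and well_b below 0.014 m and height (world z) of bottle_b_mid between 0.122 and 0.138 m and angle between bottle_b_mid's own z axis and vertical below 0.2 rad) or (horizontal distance between bottle_a_mid and well_b below 0.014 m and height (world z) of bottle_a_mid between 0.122 and 0.138 m and angle between bottle_a_mid's own z axis and vertical below 0.2 rad) or (horizontal distance between bottle_b_mid and well_a below 0.014 m and height (world z) of bottle_b_mid between 0.122 and 0.138 m and angle between bottle_b_mid's own z axis and vertical below 0.2 rad))), for 0.2 s.
At the end, for the whole second after the job is handed in: Caddy resting on both pegs, holes within 6 mm of the panel along the pegs and 6 mm sideways, upright within 0.08 rad; a bottle in each well of the hung caddy, its mouth within 7 mm of the floor, its middle within 14 mm of the well's centre line, upright within 0.2 rad; all at rest (all of step 2 and linear speed of each of caddy, bottle_a, bottle_b below 0.02 m/s and (((horizontal distance between bottle_a_mid and well_a below 0.014 m and height (world z) of bottle_a_mid between 0.122 and 0.138 m and angle between bottle_a_mid's own z axis and vertical below 0.2 rad) and (horizontal distance between bottle_b_mid and well_b below 0.014 m and height (world z) of bottle_b_mid between 0.122 and 0.138 m and angle between bottle_b_mid's own z axis and vertical below 0.2 rad)) or ((horizontal distance between bottle_a_mid and well_b below 0.014 m and height (world z) of bottle_a_mid between 0.122 and 0.138 m and angle between bottle_a_mid's own z axis and vertical below 0.2 rad) and (horizontal distance between bottle_b_mid and well_a below 0.014 m and height (world z) of bottle_b_mid between 0.122 and 0.138 m and angle between bottle_b_mid's own z axis and vertical below 0.2 rad)))); the robot touches nothing.
It fails at once if the caddy is tipped over (angle between caddy_top's own z axis and vertical above 0.7 rad).
It fails at once if a bottle is tipped over (angle between any of bottle_a_mid, bottle_b_mid's own z axis and vertical above 0.7 rad).
It fails at once if another thing on the counter is moved by more than 40 mm (distance of any of cup, foodbox, scoop, teaspoon, collar, teatcap from where it was at the start of the episode above 0.04 m).
It also fails if it takes over 72 s, if anything falls off the work surface, if the arm or the gripper's body presses on something with over 40 N, if the wrist force passes 120 N, or if a joint passes its speed limit or range.

## Robot

A 6-joint arm with a two-finger parallel gripper is mounted at the origin on the work surface. World frame = base frame: x ahead of the robot, y to its left, z up, the work surface at z = 0. Lengths are in mm, angles in rad, forces in N, time in s.
With the tool pointing down it reaches from about 325 to 900 mm from the base axis. Payload 3.5 kg.
Tool frame: the origin (TCP) lies midway between the tips of the shut fingers; the grasp point (between the pads) lies 19 mm behind it; y points along the fingers, x is the direction in which the jaws open and shut, and the axes are right-handed (so a half turn about y gives the same grasp; the last joint's range is limited). The gripper opens to 85 mm and grips with 20 to 120 N. Pads are 22 mm wide; open, the fingers measure 114 mm over their backs; the gripper's body (76 mm by 85 mm) begins 54 mm behind the grasp point. The pads swing forward as they close: fully open they stand 13 mm farther back than shut.
Start: joints at [1.2, 0.276, -0.026, 1.268, 0, 1.467], TCP at [165.388, 602.718, 201.313] pointing down, gripper open.
Joint ranges: [-3.12, 3.12], [-0.85, 1.88], [-1.08, 1.24], [-1.95, 2.15], [-1.57, 1.53], [-3.14, 3.14]. Speed limits (rad/s): [2.57, 2.57, 3.14, 3.14, 3.14, 3.14].

## Interface

Orientations are given as a rotation vector (axis times angle).
In Python, from rig import readout, cams, ticket gives the robot as it stands. The module is installed in compiled form; this text tells all that it offers.
- The arm moves only by the shell command python3 -m pendant 'ROWS' [OPENING]. ROWS is JSON, a list of rows, each a list of 6 numbers: the shift along the tool's x, y, z in mm, then the turn, a rotation vector about the tool's x, y, z in rad. In form: [[dx, dy, dz, rx, ry, rz], ...]. A call has 1 to 12 rows; each row is the pose to reach, as a shift and turn from the pose commanded when the call began, along the tool's axes at that moment; what a row does not reach only later rows make up. A row lasts 1/8 s, in which the tool goes at most 62.5 mm and 10.7 degrees, less where a joint would pass 70% of its speed; a pose out of reach is approached as far as the arm can. A call with a gripper value outside its range is refused whole. OPENING is the closure, from -1 (fully open) to 1 (shut), set as the call begins (- or left out, the last holds). The fingers move at their own pace and stop on an object; the grip force is fixed at half the most. Time passes only in rows, so rows that repeat a pose let the fingers close. It gives the time, the measured TCP pose, the force and the opening at its end, in the units of the state.
- readout.state(): the state, without advancing time (a new reading comes with each control period).
- cams.read_camera(name): name is "side" or "top" or "wrist"; returns the picture (480x640x3 uint8, red, green, blue); there is no depth.
- cams.calibration(name): a dict with "mtx" (3x3 intrinsics, pixels), "R" (3x3) and "t" (3): a world point X has camera coordinates R X + t. Camera axes: x right, y down, z forward; pixel columns grow to the right and rows downward; lengths in mm; the calibration is good to about 2 mm. A picture is of the moment at which its call begins: read the wrist's pose just before it. calibration takes no time and is no camera call; for the wrist camera it gives the pose at the moment of the call.
- ticket.job_done(): hands the job in, once; it reports no verdict.
Trained networks look in the newest picture that a camera, given by its name, has taken for a name from the list of things; names that differ only in an ending like _2 or _b are one class to them, and where a whole thing is asked for, a point or a joint stands for the part that bears it (a point fixed in the world has none). Each returns a list of dicts, best first, with "confidence" (0 to 1); they miss things now and then, are a little off and sometimes report something else, mostly with a low value. They report only what shows in the picture. A call takes as long as a camera call. They do not tell look-alikes from the thing itself.
- cams.find_in(thing, camera): "box" ([left, top, right, bottom] as shares, 0 to 1, of the picture: columns of its width, rows of its height, round what is visible of it).
- cams.cut_out(thing, camera): "mask" (480x640 bool, what is visible of it) and "box" ([left, top, right, bottom] as shares, 0 to 1, of the picture: columns of its width, rows of its height, round what is visible of it).
- cams.pinpoint(thing, camera): "location" ([column, row] as shares, 0 to 1, of the picture: columns of its width, rows of its height: a listed point, or the origin of a listed thing).
The state is a dict: "time": time; "joint_positions": joint angles; "dq": joint speeds; "joint_efforts": joint torques, N m; "tool_pos": TCP position; "orientation": TCP orientation; "ft_force": force on the tool from outside, world axes, zero at the start; "ft_torque": the same for the moment, N m; "width": opening from 0.0 (shut) to 1.0 (fully open).
Only numpy, scipy, OpenCV 4.12 (cv2) and the standard library are available. Lean on these libraries where they do the work, as an engineer would, in place of code of your own. Each camera call takes 0.05 s, during which the arm holds its last target. There are 200 camera calls.

## Working session

There is one attempt and no reset: what is moved stays moved. The work goes in short steps, Python scripts to look and compute and a shell command to move; the robot and the scene stay as the last step left them, time stands still between calls to the robot, and variables do not carry over. Pictures are saved under pics/ and viewed, about 8 in all and at most 12, crops included, and the job is handed in when it is done.

```bash
mkdir -p pics; cat > h.py <<'E'
import numpy as np, cv2
from scipy.spatial.transform import Rotation as Ro
from rig import readout, cams, ticket
def ray(c,loc,cal=None):
    k=cal or cams.calibration(c); R=np.array(k["R"]);t=np.array(k["t"]).ravel()
    p=np.array([loc[0]*640,loc[1]*480,1.]); d=R.T@np.linalg.solve(np.array(k["mtx"]),p); o=-R.T@t
    return o,d/np.linalg.norm(d)
def onz(c,loc,z,cal=None):
    o,d=ray(c,loc,cal); return o+d*(z-o[2])/d[2]
def tri(rays):
    A=sum(np.eye(3)-np.outer(d,d) for o,d in rays); b=sum((np.eye(3)-np.outer(d,d))@o for o,d in rays)
    return np.linalg.solve(A,b)
def proj(c,X,cal=None):
    k=cal or cams.calibration(c); x=np.array(k["R"])@np.asarray(X,float)+np.array(k["t"]).ravel(); p=np.array(k["mtx"])@x; return p[:2]/p[2]
def pic(c,n,scale=1):
    im=cams.read_camera(c); cv2.imwrite(f"pics/{n}.png",cv2.cvtColor(im,cv2.COLOR_RGB2BGR)); return im
E
python3 - <<'E'
from h import *
s=readout.state(); print(s["tool_pos"],s["orientation"],Ro.from_rotvec(s["orientation"]).as_matrix().round(3))
for c in("side","top"):
    pic(c,c+"0"); k=cams.calibration(c); print(c,(-np.array(k["R"]).T@np.array(k["t"]).ravel()).round())
    for n in("stand","peg_a","peg_b","caddy","caddy_top","hole_a","hole_b","well_a","well_b","bottle_a_mid","bottle_a","cup","foodbox","scoop","teaspoon","collar","teatcap"):
        for r in cams.pinpoint(n,c)[:4]:
            print(c,n,round(r["confidence"],2),(np.array(r["location"])*[640,480]).round(1),end=" | ")
        print()
print(readout.state()["time"])
E
```

```text
[165.07786517 601.90718593 200.12565066] [-1.32529459 -1.00822652  1.01145732] [[ 0.265 -0.001 -0.964]
 [ 0.964 -0.002  0.265]
 [-0.002 -1.     0.   ]]
side [441. 684. 823.]
side stand 0.68 [297.3 429.3] | 
side peg_a 0.86 [253.8 344.8] | side peg_a 0.72 [351.5 352. ] | side peg_a 0.41 [366.6 190.2] | 
side peg_b 0.86 [253.8 344.8] | side peg_b 0.72 [351.5 352. ] | side peg_b 0.41 [366.6 190.2] | 
side caddy 0.83 [342.8 307.5] | side caddy 0.32 [321.1 249.6] | 
side caddy_top 0.86 [346.4 263.5] | side caddy_top 0.28 [388.8 360.1] | 
side hole_a 0.88 [318.9 248.8] | side hole_a 0.64 [373.7 291.9] | 
side hole_b 0.88 [318.9 248.8] | side hole_b 0.64 [373.7 291.9] | 
side well_a 0.75 [368.  297.7] | side well_a 0.63 [346.4 284.5] | side well_a 0.28 [344.3 305.8] | side well_a 0.18 [390.5 359.9] | 
side well_b 0.75 [368.  297.7] | side well_b 0.63 [346.4 284.5] | side well_b 0.28 [344.3 305.8] | side well_b 0.18 [390.5 359.9] | 
side bottle_a_mid 0.79 [313.7 158.2] | side bottle_a_mid 0.77 [313.7 178.3] | side bottle_a_mid 0.76 [345.9 166.1] | side bottle_a_mid 0.65 [273.7 178.9] | 
side
[... 926 characters left out ...]
07.7 256.4] | 
top well_a 0.75 [287.6 313.4] | top well_a 0.63 [306.2 292.6] | 
top well_b 0.75 [287.6 313.4] | top well_b 0.63 [306.2 292.6] | 
top bottle_a_mid 0.98 [439.9 243.8] | top bottle_a_mid 0.96 [438.1 197.8] | top bottle_a_mid 0.95 [475.5 277.9] | top bottle_a_mid 0.6 [477.4 180.4] | 
top bottle_a 0.93 [425.2 210.3] | top bottle_a 0.87 [427.6 250.2] | top bottle_a 0.84 [467.8 284.9] | top bottle_a 0.83 [422.7 315.3] | 
top cup 0.96 [366.3 290.6] | 
top foodbox 0.68 [323.  193.7] | 
top scoop 0.81 [223.6 334.3] | 
top teaspoon 0.63 [396.1 202.6] | top teaspoon 0.52 [362.8 330.4] | 
top collar 0.74 [364.7 331.9] | top collar 0.4 [308.1 291.5] | 
top teatcap 0.56 [256.  192.8] | 
1.8
```

```bash
python3 -c "
import cv2,numpy as np
a=cv2.imread('pics/side0.png');b=cv2.imread('pics/top0.png');print(a.shape)"
```

```text
(480, 640, 3)
```

View pics/side0.png

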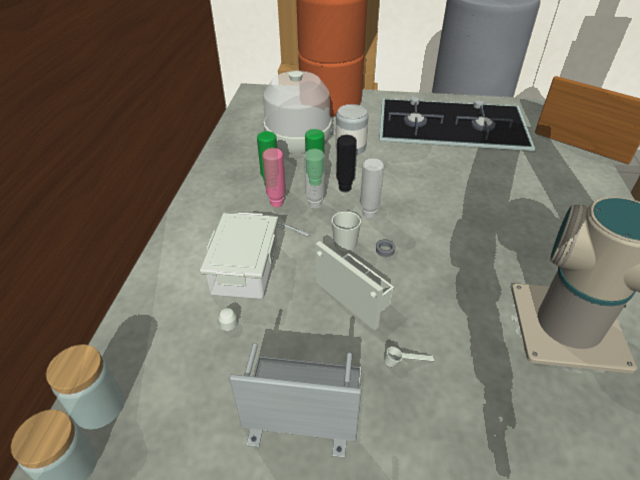

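View pics/top0.png

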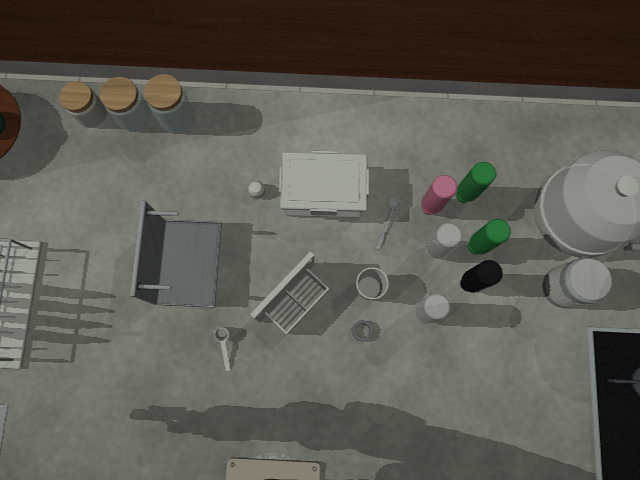

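The side view shows the stand in front, with peg tips near (254,345) and (351,352), and the caddy at (345,285) turned about 45° to the stand. In the top view the clear bottles have their bases at (447,238) and (437,305). The pink (438,195), green (476,182) and (489,237), and black (482,277) ones are look-alikes to leave alone.

```bash
python3 - <<'E'
from h import *
P=lambda c,u,v: ray(c,(u/640,v/480))
def T(n,a,b):
    X=tri([P("side",*a),P("top",*b)]); print(n,X.round(1),"res",(proj("side",X)-a).round(1),(proj("top",X)-b).round(1)); return X
# peg_a = lower in top, which is robot side => right in side
pa=T("peg_a",(351.5,352),(169.7,286.8)); pb=T("peg_b",(253.8,344.8),(179.3,213)); 
ha=T("hole_a",(373.7,291.9),(254.1,306.7)); hb=T("hole_b",(318.9,248.8),(307.7,256.4)); ct=T("ctop",(346.4,263.5),(282.4,282.6))
wa=T("well_a",(368,297.7),(287.6,313.4)); wb=T("well_b",(346.4,284.5),(306.2,292.6))
print(np.linalg.norm(pa-pb),np.linalg.norm(ha-hb))
for a,b in((pa,pb),(ha,hb)):
    y=a-b; print("y axis yaw",np.degrees(np.arctan2(y[1],y[0])), "x axis yaw",np.degrees(np.arctan2(-y[0],y[1])))
print("clear bottle tops z165",onz("top",(447/640,234/480),165),onz("top",(437/640,306/480),165), onz("side",(373/640,165/480),165),onz("side",(316/640,155/480),165))
for n in("cup","collar","scoop","foodbox","teatcap"):
    print(n,*[onz(c,cams.pinpoint(n,c)[0]["location"],0).round() for c in("side","top") if not cams.read_camera(c) is None])
# cable: fit caddy pose w/ all points z known
E
python3 - <<'E'
import cv2
a=cv2.imread('pics/top0.png')[140:360,110:520]
cv2.imwrite('pics/topcrop.png',cv2.resize(a,(800,429),interpolation=cv2.INTER_CUBIC))
E
```

```text
peg_a [452.9 228.5 154. ] res [-1.2 -0.3] [-0.2  1. ]
peg_b [617.8 227.8 142.8] res [0.1 0. ] [ 0.  -0.1]
hole_a [422.7  55.3 112.9] res [-1.8 -0.4] [-0.3  1.7]
hole_b [542.4 -54.1 111.5] res [0.2 0.1] [ 0.  -0.2]
ctop [479.1  -3.2 125.6] res [-0.1 -0. ] [-0.   0.1]
well_a [426.1 -12.8  13.5] res [0.8 0.2] [ 0.1 -0.7]
well_b [477.7 -53.3   5.5] res [0.7 0.2] [ 0.1 -0.7]
165.28292142993513 162.22337389430564
y axis yaw 179.7633743041109 x axis yaw 89.76337430411088
y axis yaw 137.56912985021305 x axis yaw 47.569129850213024
clear bottle tops z165 [ 593.53238945 -345.46942539  165.        ] [ 440.78433859 -324.16728181  165.        ] [ 441.48912378 -313.56912075  165.        ] [ 587.91493968 -341.45349977  165.        ]
cup [ 494. -199.    0.] [ 494. -196.    0.]
collar [ 401. -176.    0.] [ 397. -190.    0.]
scoop [381. 134.   0.] [373. 144.   0.]
foodbox [727. -73.   0.] [735. -78.   0.]
teatcap [730.  89.   0.] [716.  82.   0.]
```

View pics/topcrop.png

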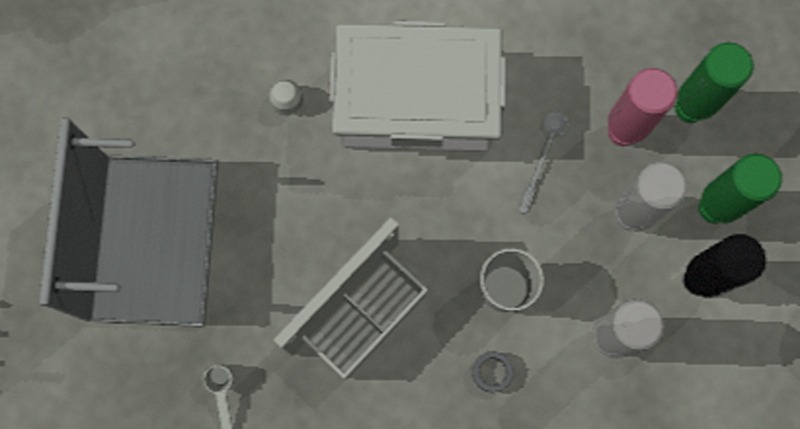

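The enlarged crop shows the two clear bottles at crop (660,187) and (637,325), both with pale bases. The green, pink and black ones are the decoys. I'll move above the caddy now.

```bash
python3 -m pendant '[[-497,-100,-463,0,0.471,0],[-497,-100,-463,0,0.471,0],[-497,-100,-463,0,0.471,0],[-497,-100,-463,0,0.471,0],[-497,-100,-463,0,0.471,0],[-497,-100,-463,0,0.471,0],[-497,-100,-463,0,0.471,0],[-497,-100,-463,0,0.471,0],[-497,-100,-463,0,0.471,0],[-497,-100,-463,0,0.471,0],[-497,-100,-463,0,0.471,0],[-497,-100,-463,0,0.471,0]]' -1
python3 - <<'E'
from h import *
s=readout.state(); print(s["time"],s["tool_pos"],s["joint_positions"],s["ft_force"]); print(Ro.from_rotvec(s["orientation"]).as_matrix().round(3))
k=cams.calibration("wrist"); R=np.array(k["R"]); print((-R.T@np.array(k["t"]).ravel()).round(),R.round(2),k["mtx"])
pic("wrist","w1")
for n,z in(("caddy_top",125),("hole_a",105),("well_a",4),("caddy",0)):
    for r in cams.pinpoint(n,"wrist")[:3]: print(n,round(r["confidence"],2),(np.array(r["location"])*[640,480]).round(1),onz("wrist",r["location"],z,k).round(1))
# stand from top
q=lambda u,v,z:onz("top",((u/1.951+110)/640,(v/1.95+140)/480),z).round(1)
print("panel top edge front corners",q(70,119,165),q(48,303,165)); print("tips",q(133,143.5,150),q(118,288.5,150)); print("tray corners",q(217,160,12),q(204,324,12))
E
```

```text
time: 4.3
tool_pos: [482.5, -2.6, 301.9]
orientation: [-1.474, -0.647, 0.644]
ft_force: [0.4, 0.1, -0.2]
width: 0.996
4.3 [482.47450208  -2.59178788 301.9079828 ] [-1.39046791e-01 -1.84574878e-02 -1.55134561e-01  1.43205189e+00
 -6.10861165e-04  6.05935727e-01] [ 0.38549799  0.10362966 -0.15290952]
[[ 0.678  0.002 -0.735]
 [ 0.735 -0.001  0.678]
 [ 0.001 -1.    -0.002]]
[427.  49. 474.] [[ 0.68  0.74  0.  ]
 [ 0.7  -0.65  0.3 ]
 [ 0.22 -0.2  -0.95]] [[366.96075823   0.         317.69646956]
 [  0.         366.96075823 241.44369226]
 [  0.           0.           1.        ]]
caddy_top 0.66 [311.5 208.9] [480.2  -6.7 125. ]
hole_a 0.88 [317.3 118. ] [422.3  54.4 105. ]
hole_a 0.6 [319.5 274.6] [542.3 -53.1 105. ]
well_a 0.85 [288.6 212.2] [481.3 -51.2   4. ]
well_a 0.65 [346.   43.9] [384.  134.7   4. ]
well_a 0.57 [279.6 158. ] [423.8 -11.1   4. ]
caddy 0.74 [320.5 184. ] [483.    4.2   0. ]
caddy 0.74 [136.3 319.7] [ 446.6 -325.     0. ]
panel top edge front corners [634.4 295.5 165. ] [432.3 295.1 165. ]
tips [614.2 228.1 150. ] [453.1 227.5 150. ]
tray corners [636.1 160.4  12. ] [433.1 158.5  12. ]
```

View pics/w1.png

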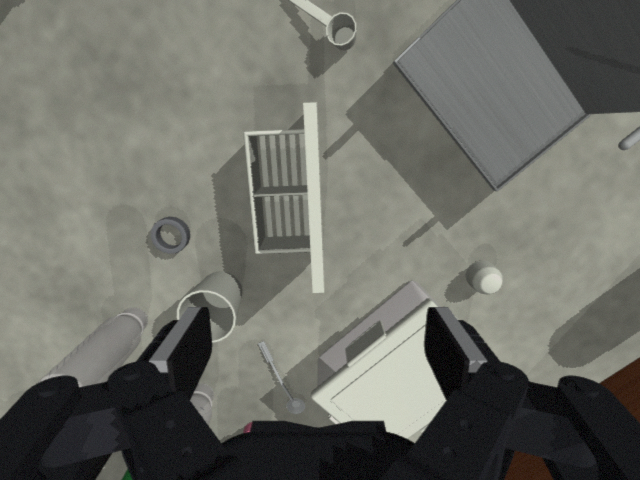

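The wrist view shows the caddy square on, with its plate's top edge running from (310,103) to (318,292). I'll compute its yaw from the plate's corners.

```bash
python3 - <<'E'
from h import *
q=lambda u,v,z:onz("wrist",(u/640,v/480),z)
im=cv2.cvtColor(cv2.imread("pics/w1.png"),cv2.COLOR_BGR2GRAY).astype(int)
for v in (120,160,200,240,280): print(v,im[v,298:332])
E
```

```text
120 [ 92  87  90  89  90 109 188 207 207 210 208 207 208 210 208 209 210 209
 205 165 139 129 131 129 129 129 132 130 131 136 141 143 141 144]
160 [ 92  93 107 129 135 135 133 141 193 206 208 209 208 209 204 208 210 207
 208 204 192 149 135 134 132 136 133 128 132 140 143 145 143 145]
200 [112  92  91  90 103 128 134 134 135 144 192 205 206 209 209 209 209 208
 208 209 205 202 174 144 133 132 131 138 141 139 143 143 145 143]
240 [ 80  79  80  79  80  82  79  80  80  82  81 101 185 205 209 205 208 208
 207 209 210 206 207 201 153 132 138 137 142 141 141 140 142 140]
280 [143 149 149 147 148 148 144 148 146 146 146 145 144 148 192 205 207 207
 206 208 209 206 205 209 205 181 151 143 144 141 141 144 145 146]
```

```bash
python3 - <<'E'
from h import *
q=lambda u,v,z:onz("wrist",((u+.5)/640,(v+.5)/480),z)
a,b=q(310.3,120,125),q(317.6,280,125); d=a-b; th=np.arctan2(d[1],d[0])-np.pi/2
m=(q(309.6,103,125)+q(318.2,292,125))/2
s=readout.state(); R=Ro.from_rotvec(s["orientation"]).as_matrix(); yaw=np.arctan2(R[1,0],R[0,0])
print(a,b,"yaw",np.degrees(th),np.degrees(yaw),"mid",m, np.linalg.norm(q(309.6,103,125)-q(318.2,292,125)))
print("tool shift to mid z97",R.T@(np.array([m[0],m[1],97])-s["tool_pos"]), "ry",-(th-yaw))
E
```

```text
[416.35449511  52.76036445 125.        ] [536.55690127 -47.38957597 125.        ] yaw 50.19969859880978 47.776364893118874 mid [476.16437136   3.00738069 125.        ] 184.3688020511239
tool shift to mid z97 [ -1.57170202 204.08854137   2.92519801] ry -0.04229515203886158
```

```bash
python3 -m pendant '[[-2,55,5,0,-0.035,0],[-2,105,5,0,-0.035,0],[-2,155,5,0,-0.035,0],[-2,190,5,0,-0.035,0],[-2,205,5,0,-0.035,0],[-2,205,5,0,-0.035,0]]' -1
python3 -m pendant '[[0,0,0,0,0,0],[0,0,0,0,0,0],[0,0,0,0,0,0],[0,0,0,0,0,0],[0,0,0,0,0,0],[0,0,0,0,0,0],[0,0,0,0,0,0],[0,0,0,0,0,0]]' 1
```

```text
time: 5.3
tool_pos: [474.5, 3.7, 95.9]
orientation: [-1.461, -0.677, 0.679]
ft_force: [-0.0, 0.5, 0.5]
width: 1.001
time: 6.3
tool_pos: [475.3, 2.8, 96.3]
orientation: [-1.463, -0.677, 0.677]
ft_force: [0.4, 0.4, 0.9]
width: -0.004
```

```bash
python3 - <<'E'
from h import *
s=readout.state(); print(s["width"],s["tool_pos"])
a=pic("side","s2")[180:360,250:490]; b=pic("wrist","w2")
b=cv2.resize(b,(400,300)); a=cv2.resize(a,(400,300),interpolation=cv2.INTER_CUBIC)
cv2.imwrite("pics/c2.png",cv2.cvtColor(np.hstack([a,b]),cv2.COLOR_RGB2BGR))
E
```

```text
-0.0035498661885688186 [475.30181581   2.80313175  96.27330236]
```

View pics/c2.png

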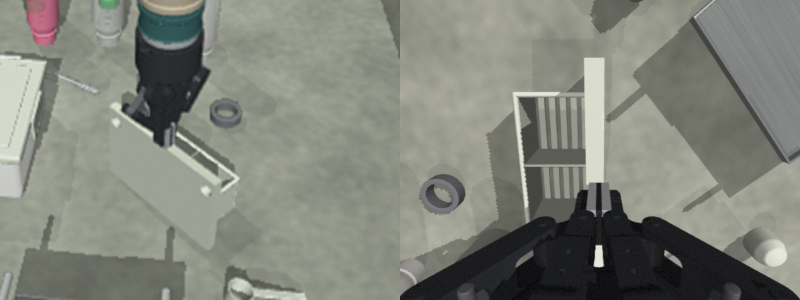

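```bash
python3 -m pendant '[[0,-8,0,0,0,0],[0,-15,0,0,0,0],[0,-15,0,0,0,0],[0,-15,0,0,0,0]]'
python3 - <<'E'
from h import *
b=pic("wrist","w3")[200:480,200:440]; a=pic("side","s3")[190:330,300:420]
cv2.imwrite("pics/c3.png",cv2.cvtColor(np.hstack([cv2.resize(a,(400,467),interpolation=cv2.INTER_CUBIC),cv2.resize(b,(400,467))]),cv2.COLOR_RGB2BGR))
E
```

```text
time: 6.9
tool_pos: [475.4, 2.8, 111.5]
orientation: [-1.463, -0.677, 0.677]
ft_force: [-0.8, 0.3, -0.0]
width: -0.007
```

View pics/c3.png

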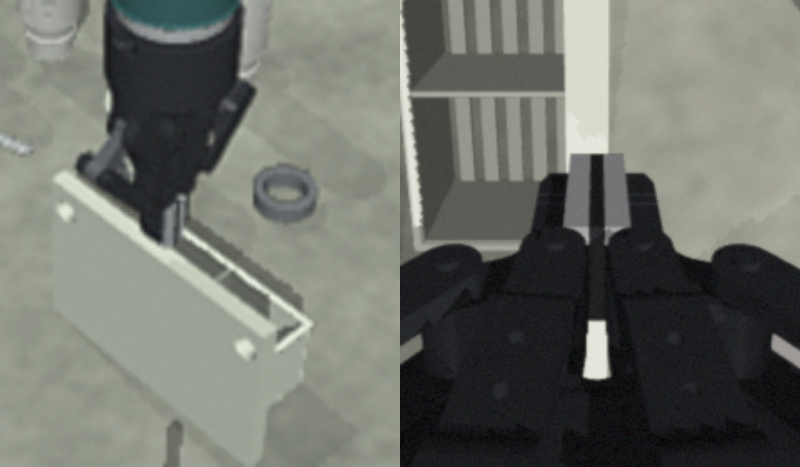

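```bash
python3 - <<'E'
from h import *
s=readout.state(); X=s["tool_pos"]; R=Ro.from_rotvec(s["orientation"]).as_matrix()
for c in("side","top","wrist"):
    print(c,"tcp",proj(c,X).round(1),"30 back",proj(c,X-30*R[:,1]).round(1))
    pic(c,c+"4")
    for n in("caddy_top","hole_a"):
        for r in cams.pinpoint(n,c)[:2]: print(n,round(r["confidence"],2),(np.array(r["location"])*[640,480]).round(1),onz(c,r["location"],{"c":125,"h":105}[n[0]]).round(1))
E
```

```text
side tcp [347.7 270.6] 30 back [348.2 260.4]
caddy_top 0.61 [346.1 263.4] [479.6  -4.  125. ]
caddy_top 0.28 [244.9 271. ] [681.8  43.3 125. ]
hole_a 0.83 [375.4 295.9] [415.   59.2 105. ]
hole_a 0.8 [317.7 250.1] [546.  -56.6 105. ]
top tcp [279.9 285.4] 30 back [279.  283.3]
caddy_top 0.75 [284.4 284.6] [475.3  -7.7 125. ]
hole_a 0.76 [305.8 256. ] [543.9 -49.7 105. ]
wrist tcp [315.6 281.2] 30 back [315.3 309.2]
caddy_top 0.72 [311.1 307.9] [479.8  -3.9 125. ]
hole_a 0.72 [325.6 131.7] [422.7  53.6 105. ]
hole_a 0.7 [325.5 409.4] [544.  -48.1 105. ]
```

```bash
python3 - <<'E'
from h import *
s=readout.state(); X=s["tool_pos"]; R=Ro.from_rotvec(s["orientation"]).as_matrix()
for b in (0,10,20,30,40): print(b,"wrist near edge",proj("wrist",X-11*R[:,2]-b*R[:,1]).round(1),"far",proj("wrist",X+11*R[:,2]-b*R[:,1]).round(1),"side",proj("side",X-b*R[:,1]).round(1),"open tips", proj("wrist",X-42.5*R[:,0]-b*R[:,1]-11*R[:,2]).round(),proj("wrist",X+42.5*R[:,0]-b*R[:,1]-11*R[:,2]).round())
w=cv2.imread("pics/w1.png")[260:420,120:500]; w2=cv2.imread("pics/wrist4.png")[250:410,240:400]; sd=cv2.imread("pics/side4.png")[235:295,315:375]
cv2.imwrite("pics/c5.png",np.vstack([cv2.resize(w,(712,300)),np.hstack([cv2.resize(w2,(356,300)),cv2.resize(sd,(356,300),interpolation=cv2.INTER_CUBIC)])]))
E
```

```text
0 wrist near edge [315.8 301. ] far [315.7 261.2] side [347.6 270.5] open tips [234. 301.] [398. 301.]
10 wrist near edge [315.7 310.2] far [315.6 268.5] side [347.8 267.2] open tips [229. 310.] [402. 310.]
20 wrist near edge [315.6 320.5] far [315.5 276.7] side [348.  263.8] open tips [224. 321.] [407. 320.]
30 wrist near edge [315.5 331.9] far [315.4 286. ] side [348.2 260.3] open tips [219. 332.] [412. 332.]
40 wrist near edge [315.4 344.8] far [315.3 296.4] side [348.3 256.8] open tips [213. 345.] [418. 345.]
```

View pics/c5.png

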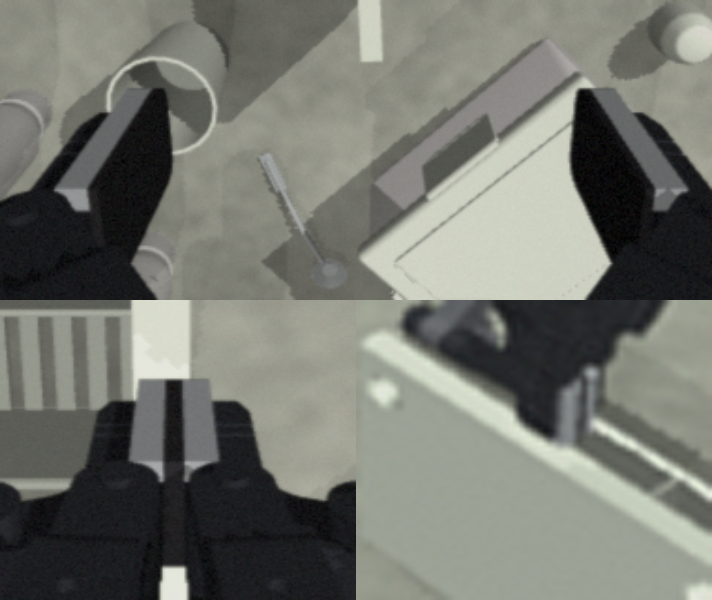

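The closed tips appear about 36 mm behind the reported TCP, in both the open and shut views. That is why the fingers closed above the plate without moving it. I'll open, go about 35 mm deeper and grip again.

```bash
python3 -m pendant '[[0,0,0,0,0,0],[0,0,0,0,0,0],[0,0,0,0,0,0],[0,0,0,0,0,0],[0,0,0,0,0,0],[0,20,0,0,0,0],[0,35,0,0,0,0],[0,45,0,0,0,0],[0,45,0,0,0,0]]' -1
python3 -m pendant '[[0,0,0,0,0,0],[0,0,0,0,0,0],[0,0,0,0,0,0],[0,0,0,0,0,0],[0,0,0,0,0,0],[0,0,0,0,0,0],[0,0,0,0,0,0]]' 1
```

```text
time: 8.57
tool_pos: [474.3, 2.9, 65.3]
orientation: [-1.461, -0.675, 0.678]
ft_force: [-0.2, -0.1, 0.4]
width: 1.001
time: 9.45
tool_pos: [475.4, 2.5, 66.7]
orientation: [-1.463, -0.677, 0.677]
ft_force: [-1.9, -1.3, 5.5]
width: 0.129
```

```bash
python3 -m pendant '[[0,-20,0,0,0,0],[0,-45,0,0,0,0],[20,-48,10,0,-0.13,0],[40,-48,20,0,-0.27,0],[60,-48,30,0,-0.41,0],[85,-48,41,0,-0.55,0],[110,-48,53,0,-0.7,0],[135,-48,64,0,-0.7,0],[158,-48,75,0,-0.7,0],[175,-48,83,0,-0.7,0],[186,-48,87,0,-0.7,0],[186,-48,87,0,-0.7,0]]'
cat > look.py <<'E'
from h import *
import sys
s=readout.state(); R=Ro.from_rotvec(s["orientation"]).as_matrix(); print(s["time"],s["tool_pos"].round(1) if hasattr(s["tool_pos"],"round") else s["tool_pos"],"yaw",np.degrees(np.arctan2(R[1,0],R[0,0])).round(2),s["width"],np.round(s["ft_force"],1))
D={}
for c in("side","top"):
    pic(c,f"{c}_{sys.argv[1]}")
    for n,z in(("peg_a",150),("hole_a",150),("caddy_top",170),("well_a",49)):
        for r in cams.pinpoint(n,c)[:4]: print(c,n,round(r["confidence"],2),(np.array(r["location"])*[640,480]).round(1),onz(c,r["location"],z).round(1))
E
python3 look.py A
python3 - <<'E'
import cv2,numpy as np
a=cv2.imread('pics/side_A.png')[220:460,200:440];b=cv2.imread('pics/top_A.png')[180:340,120:280]
cv2.imwrite('pics/cA.png',np.hstack([cv2.resize(a,(400,400),interpolation=cv2.INTER_CUBIC),cv2.resize(b,(400,400),interpolation=cv2.INTER_CUBIC)]))
E
```

```text
time: 10.95
tool_pos: [529.4, 201.2, 114.0]
orientation: [-1.211, -1.207, 1.207]
ft_force: [-0.4, -0.9, -3.3]
width: 0.131
10.95 [529.4 201.2 114. ] yaw 89.82 0.13133279953371538 [-0.4 -0.9 -3.3]
side peg_a 0.97 [349.9 350.1] [453.9 222.7 150. ]
side peg_a 0.9 [252.8 343.6] [618.3 230.4 150. ]
side hole_a 0.94 [257.3 329.6] [617.3 201.  150. ]
side hole_a 0.63 [349.9 340.4] [455.5 203.3 150. ]
side hole_a 0.47 [253.3 341.5] [618.4 226.2 150. ]
side caddy_top 0.88 [301.1 328.2] [539.1 203.2 170. ]
side caddy_top 0.4 [253.6 342.8] [612.1 242.2 170. ]
top peg_a 0.88 [173.  288.8] [451.5 222.1 150. ]
top peg_a 0.76 [179.8 213. ] [615.7 224.8 150. ]
top hole_a 0.92 [186.1 213.1] [616.1 211.2 150. ]
top hole_a 0.71 [421.5 313.9] [ 424.6 -295.6  150. ]
top hole_a 0.63 [179.6 288. ] [453.9 208.6 150. ]
top hole_a 0.51 [189.2 249.8] [536.  196.6 150. ]
top caddy_top 0.56 [186.2 250.2] [530.9 197.8 170. ]
top well_a 0.77 [214.7 276.2] [497.8 157.2  49. ]
top well_a 0.73 [217.2 247.5] [565.2 157.4  49. ]
```

View pics/cA.png

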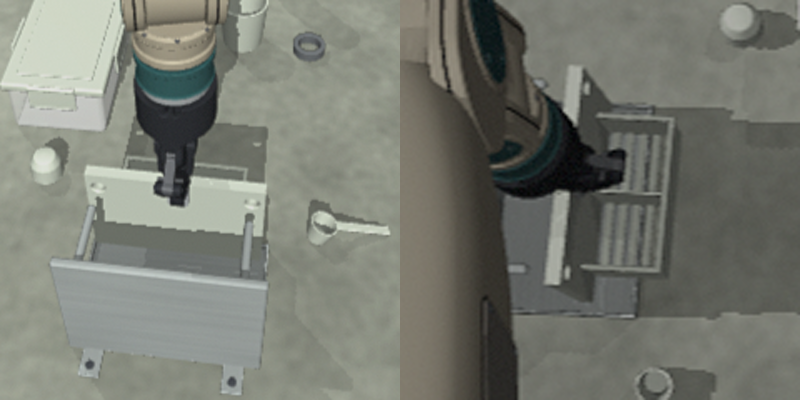

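```bash
cat > tri.py <<'E'
from h import *
P=lambda c,u,v: ray(c,(u/640,v/480))
def T(n,a,b):
    X=tri([P("side",*a),P("top",*b)]); print(n,X.round(1),"res",(proj("side",X)-a).round(1),(proj("top",X)-b).round(1)); return X
E
python3 - <<'E'
from tri import *
pa=T("pa",(350.3,350.8),(170.2,287.3)); pb=T("pb",(253.2,344),(179,213.2))
ha=T("ha",(349.9,340.4),(179.6,288)); hb=T("hb",(257.3,329.6),(186.1,213.1))
print("a",(ha-pa).round(1),"b",(hb-pb).round(1))
# image location & sensitivity
for c in("side","top"):
    X=np.array([533,228,150.]); print(c,[(proj(c,X+10*e)-proj(c,X)).round(1) for e in np.eye(3)])
c=cv2.imread("pics/side_A.png")[290:380,230:375]; d=cv2.imread("pics/top_A.png")[190:310,150:230]
cv2.imwrite("pics/cB.png",np.hstack([cv2.resize(c,(500,310),interpolation=cv2.INTER_CUBIC)]))
print(cams.calibration("side")["mtx"][0])
E
```

```text
pa [453.4 227.  154.5] res [-0.2 -0.1] [-0.   0.2]
pb [617.7 227.9 144.9] res [0.6 0.2] [ 0.  -0.5]
ha [454.3 207.1 155.1] res [0.6 0.2] [ 0.1 -0.5]
hb [613.9 208.5 160.3] res [0.4 0.1] [ 0.  -0.3]
a [  0.9 -19.9   0.6] b [ -3.7 -19.3  15.5]
side [array([-5.9, -0.6]), array([-0.9,  5. ]), array([-0.2, -3.5])]
top [array([ 0.5, -4.6]), array([-4.7, -0.2]), array([-1.2, -1. ])]
[473.58239966   0.         320.32058972]
```

View pics/cB.png

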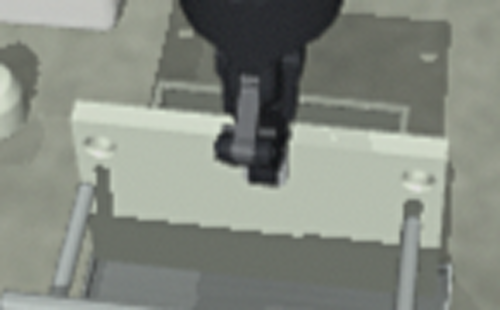

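The side view (crop B) puts both holes slightly right of the peg lines, roughly 2.5 mm short in world x. The apparent difference between the peg tips needs a check, so I'll overlay the projected models on enlarged crops.

```bash
python3 - <<'E'
from tri import *
s=readout.state()
def stand(p,yaw,o):
    c,n=np.cos(yaw),np.sin(yaw); return np.array([o[0]+c*p[0]-n*p[1],o[1]+n*p[0]+c*p[1],p[2]])
for r in range(5):
    for c in("side","top"):
        cams.read_camera(c)
        for n in(("peg_a","hole_a") if c=="side" else ("hole_a",)):
            print(c,n,[(np.array(q["location"])*[640,480]).round(1).tolist()+[round(q["confidence"],2)] for q in cams.pinpoint(n,c)[:3]])
yaw=np.radians(90.2);o=(533.8,296.5)
cy=np.radians(89.8); co=(533.5,207.7)  # hole-mid at back face
im=cv2.imread("pics/side_A.png"); x0,y0,w,h,k=230,290,145,110,5
A=cv2.resize(im[y0:y0+h,x0:x0+w],None,fx=k,fy=k,interpolation=cv2.INTER_CUBIC)
def L(img,c,a,b,col,x0,y0,k):
    f=lambda X:tuple(int(v) for v in ((proj(c,X)+.5-[x0,y0])*k-.5))
    cv2.line(img,f(a),f(b),col,1)
def draw(img,c,x0,y0,k):
    for y in(80,-80):
        L(img,c,stand((-70,y,150),yaw,o),stand((0,y,150),yaw,o),(0,0,255),x0,y0,k)
        L(img,c,stand((-2,y,150),cy,co),stand((2,y,150),cy,co),(0,255,0),x0,y0,k); L(img,c,stand((0,y,148),cy,co),stand((0,y,152),cy,co),(0,255,0),x0,y0,k)
    L(img,c,stand((0,103,165),yaw,o),stand((0,-103,165),yaw,o),(0,0,255),x0,y0,k)
    L(img,c,stand((0,93,170),cy,co),stand((0,-93,170),cy,co),(0,255,0),x0,y0,k)
draw(A,"side",x0,y0,k)
tops=[]
for f in("top0","top_A"):
    im=cv2.imread(f"pics/{f}.png"); B=cv2.resize(im[195:305,130:210],None,fx=4,fy=4,interpolation=cv2.INTER_CUBIC); draw(B,"top",130,195,4); tops.append(cv2.resize(B,(200,275))) 
can=np.zeros((550,800,3),np.uint8); can[:,:600]=cv2.resize(A,(600,455))[:455].repeat(1,0) if False else cv2.copyMakeBorder(cv2.resize(A,(600,455)),0,95,0,0,cv2.BORDER_CONSTANT)
can[:275,600:]=tops[0]; can[275:,600:]=tops[1]
cv2.imwrite("pics/cC.png",can)
E
```

```text
side peg_a [[352.8, 352.6, 0.94], [251.6, 342.2, 0.83], [348.1, 242.5, 0.51]]
side hole_a [[258.6, 330.2, 0.82]]
top hole_a [[187.9, 214.0, 0.83], [182.5, 289.7, 0.65], [367.6, 287.7, 0.2]]
side peg_a [[253.1, 342.9, 0.79], [349.2, 352.5, 0.6]]
side hole_a [[352.4, 340.0, 0.84], [256.4, 327.5, 0.82]]
top hole_a [[180.6, 288.3, 0.89], [186.6, 211.3, 0.7]]
side peg_a [[252.6, 342.1, 0.93], [351.3, 352.3, 0.56]]
side hole_a [[349.7, 341.3, 0.64], [255.7, 330.3, 0.56]]
top hole_a [[182.1, 289.4, 0.95], [185.8, 212.9, 0.75]]
side peg_a [[251.0, 345.0, 0.83], [351.8, 352.6, 0.77], [369.3, 214.1, 0.55]]
side hole_a [[260.5, 328.8, 0.61], [350.1, 341.0, 0.59]]
top hole_a [[186.0, 214.9, 0.89], [181.4, 285.7, 0.77]]
side peg_a [[349.7, 351.1, 0.8], [254.2, 344.0, 0.73]]
side hole_a [[257.3, 331.0, 0.64], [351.1, 341.6, 0.61], [225.9, 325.0, 0.15]]
top hole_a [[182.1, 288.6, 0.86], [188.4, 213.1, 0.67]]
```

View pics/cC.png

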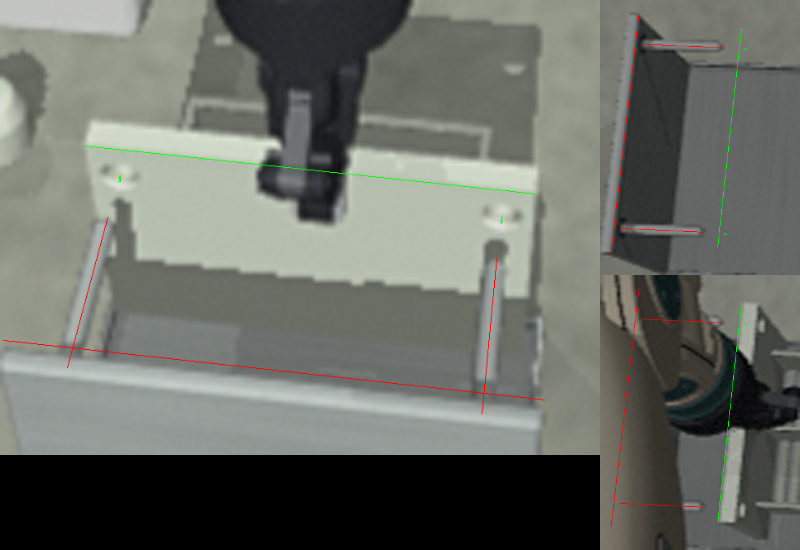

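Overlay: the stand model (red) fits to within 1–3 px, and the caddy model (green) lies on the plate. The holes look slightly high and about 1 mm towards -x. I'll compare the yaw of plate and panel by fitting their edges to sub-pixel accuracy.

```bash
python3 - <<'E'
from tri import *
g=cv2.cvtColor(cv2.imread("pics/top_A.png"),cv2.COLOR_BGR2GRAY).astype(float)
g0=cv2.cvtColor(cv2.imread("pics/top0.png"),cv2.COLOR_BGR2GRAY).astype(float)
for v in(209,214,219,224,260,270,280,290,296): print(v,g[v,174:200].astype(int))
print()
for v in(210,225,240,255,270,285): print(v,g0[v,130:154].astype(int))
E
```

```text
209 [124 125 124 125 122 122 122 121 122 122 125 125 132 154 168 168 166 170
 145  79  71 103 123 121 122 120]
214 [ 73 116 132 111  85 104 123 125 123 124 123 121 149 169 168 167 168 161
 117 108 156 135  62  65  82 111]
219 [ 66  48  75  75  31  18  69 113 125 125 123 136 159 168 167 167 170 146
  78  66  68  66  68  68  67  67]
224 [ 96  72  53  78  78  45  33  28  34  25  12 131 172 168 167 169 161 119
  61  66  67  65  69  68  65  69]
260 [102 102  97  98  97  98  96 135 161 159 159 160 151 112  53  60  57  59
  63  68  69  68  62  57  61  62]
270 [ 98  98  97  96  97  95 135 162 159 158 160 152 110  54  59  65  68  70
  65  67  67  67  69  68  65  63]
280 [ 97  96  97  96 104 148 170 167 167 169 161 119  59  57  63  68  68  67
  66  67  67  66  67  68  70  88]
290 [ 95  98  94 102 146 170 168 167 169 160 117  92 146 137  63  65  66  70
  64  58  59  59  56  62  80  88]
296 [ 95  97  94  93  96  97  96  99  97  87  78  77  77  74  74  68  68  68
  67  66  62  57  57  75  94 103]

210 [115 114 116 117 120 121 122 124 125 110 118 137 133 121  83  44  28  33
  50  54  53  56  59  51]
225 [125 125 124 122 120 121 120 120 135 144 138 127  92  57  51  52  48  51
  52  47  46  49  50  52]
240 [124 125 128 126 124 123 128 140 139 130 105  66  48  51  50  50  52  52
  51  51  51  51  50  49]
255 [113 113 112 112 110 128 139 132 113  72  46  51  52  51  49  49  50  53
  50  51  51  50  54  50]
270 [108 106 108 131 144 137 121  81  49  49  51  50  50  49  50  50  48  49
  52  50  50  51  49  51]
285 [109 126 140 137 126  95  54  30  74 102 100  99  96 107 128 131 131 131
 128 128 128 128 125 124]
```

```bash
python3 - <<'E'
from tri import *
def sl(y,z,yaw,x=(445,615)):
    d=np.tan(np.radians(yaw-90)); a,b=[proj("top",np.array([xx,y-d*(xx-533),z])) for xx in x]; return (b[0]-a[0])/(a[1]-b[1])
for y0 in(89,90,91): print(y0,"panel",sl(296.5,165,y0).round(4),"plate",sl(195,172,y0).round(4))
E
```

```text
89 panel 0.1036 plate 0.0838
90 panel 0.1215 plate 0.1017
91 panel 0.1395 plate 0.1196
```

```bash
python3 -m pendant '[[0,4,-0.6,0,0.006,0],[4,4,-0.6,0,0.006,0],[9,4,-0.6,0,0.006,0],[13,4,-0.6,0,0.006,0],[16,4,-0.6,0,0.006,0],[19,4,-0.6,0,0.006,0],[22,4,-0.6,0,0.006,0],[25,4,-0.6,0,0.006,0],[28,4,-0.6,0,0.006,0]]'
python3 -c "
from rig import readout
s=readout.state();print(s['ft_force'],s['ft_torque'],s['tool_pos'])"
```

```text
time: 13.82
tool_pos: [530.1, 229.1, 110.3]
orientation: [-1.214, -1.202, 1.202]
ft_force: [-0.1, 0.9, -2.6]
width: 0.128
[-0.13913735  0.898639   -2.59431481] [ 0.0460032   0.00516508 -0.0276247 ] [530.09553    229.07724037 110.31590226]
```

```bash
python3 -m pendant '[[3,0,0,0,0,0],[6,0,0,0,0,0],[9,0,0,0,0,0],[12,0,0,0,0,0],[14,0,0,0,0,0],[14,0,0,0,0,0]]'
python3 - <<'E'
from h import *
s=readout.state();print(s['ft_force'],s['ft_torque'],s['tool_pos'])
a=pic("side","side_D")[290:400,230:375]; b=pic("top","top_D")[190:310,120:240]
cv2.imwrite("pics/cD.png",cv2.cvtColor(np.hstack([cv2.resize(a,(500,379),interpolation=cv2.INTER_CUBIC),cv2.resize(b,(300,379),interpolation=cv2.INTER_CUBIC)]),cv2.COLOR_RGB2BGR))
E
```

```text
time: 14.58
tool_pos: [530.2, 243.0, 110.3]
orientation: [-1.214, -1.202, 1.202]
ft_force: [0.2, 0.3, -2.2]
width: 0.126
[ 0.20461161  0.31982611 -2.23410793] [0.07268345 0.05951099 0.0231018 ] [530.22915917 243.04213541 110.33001033]
```

View pics/cD.png

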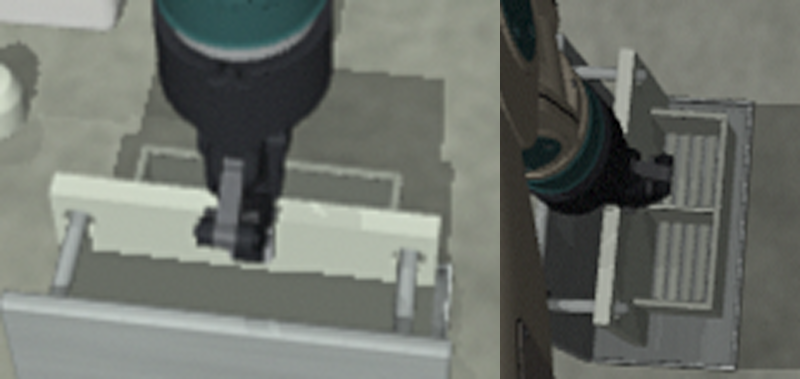

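Both pegs show through the holes. In the top view the tips stand out in front of the plate at crop (640,75) and (622,307), with no contact force. I'll release with a part opening, because a full one would put the back finger into the panel, then rise straight up.

```bash
python3 -m pendant '[[0,0,0,0,0,0],[0,0,0,0,0,0],[0,0,0,0,0,0],[0,0,0,0,0,0],[0,0,0,0,0,0],[0,0,0,0,0,0]]' 0.1
python3 -m pendant '[[0,-10,0,0,0,0],[0,-30,0,0,0,0],[0,-60,0,0,0,0],[0,-80,0,0,0,0],[0,-80,0,0,0,0]]'
python3 look.py E | grep -v well
```

```text
time: 15.42
tool_pos: [530.2, 242.9, 110.3]
orientation: [-1.214, -1.202, 1.202]
ft_force: [0.4, 0.4, -0.1]
width: 0.451
time: 16.05
tool_pos: [532.0, 243.5, 193.1]
orientation: [-1.216, -1.206, 1.198]
ft_force: [0.3, 1.4, 0.3]
width: 0.452
16.05 [532.  243.5 193.1] yaw 89.44 0.4515925704345765 [0.3 1.4 0.3]
side peg_a 0.86 [252.6 343.6] [618.6 230.4 150. ]
side peg_a 0.82 [352.1 352.5] [449.8 227.  150. ]
side hole_a 0.66 [250.  351.3] [619.4 246.1 150. ]
side hole_a 0.63 [348.5 364.2] [454. 250. 150.]
side hole_a 0.29 [368.7 191.5] [ 446.3 -223.   150. ]
side caddy_top 0.72 [301.  348.7] [532.8 243.8 170. ]
top peg_a 0.76 [179.6 213.2] [615.2 225.2 150. ]
top peg_a 0.7 [171.7 285.9] [457.5 225.4 150. ]
top hole_a 0.95 [168.8 214.7] [610.7 247.9 150. ]
top hole_a 0.57 [159.8 289.5] [448.8 249.4 150. ]
top caddy_top 0.72 [166.1 248.6] [532.2 239.9 170. ]
top caddy_top 0.16 [180.5 210.8] [615.  218.3 170. ]
```

```bash
python3 -m pendant '[[-44,0,-1.5,0,0,0],[-44,0,-1.5,0,0,-0.09],[-44,40,-1.5,0,0,-0.17],[-44,70,-1.5,0,0,-0.17],[-44,81,-1.5,0,0,-0.17],[-44,81,-1.5,0,0,-0.17],[-30,81,-1.5,0,0,-0.17],[-20,81,-1.5,0,0,-0.17],[-15,81,-1.5,0,0,-0.17],[-10,81,-1.5,0,0,-0.17],[-5,81,-1.5,0,0,-0.17],[0,81,-1.5,0,0,-0.17]]' 1
python3 -c "
from rig import readout
s=readout.state();print(s['ft_force'],s['ft_torque'],s['tool_pos'])"
```

```text
time: 18.05
tool_pos: [531.9, 242.9, 109.4]
orientation: [-1.089, -1.278, 1.076]
ft_force: [0.0, -2.1, 1.2]
width: -0.002
[ 0.00280668 -2.14716135  1.24995061] [-0.53279109 -0.01365852 -0.03490781] [531.88300179 242.85294494 109.38950597]
```

```bash
python3 -m pendant '[[4,0.7,0,0,0,0],[8,1.4,0,0,0,0],[12,2.1,0,0,0,0],[16,2.8,0,0,0,0],[20,3.4,0,0,0,0],[24,4.1,0,0,0,0],[28,4.8,0,0,0,0]]'
python3 -m pendant '[[2,0.3,0,0,0,0],[4,0.7,0,0,0,0],[6,1,0,0,0,0]]'
```

```text
time: 18.92
tool_pos: [531.9, 271.5, 109.3]
orientation: [-1.088, -1.278, 1.076]
ft_force: [-0.3, -2.5, 1.7]
width: 0.001
time: 19.3
tool_pos: [532.0, 277.4, 109.4]
orientation: [-1.088, -1.278, 1.076]
ft_force: [-0.8, -1.5, 0.5]
width: -0.001
```

```bash
python3 -m pendant '[[2,0.3,0,0,0,0],[4,0.7,0,0,0,0],[4,0.7,0,0,0,0]]'
python3 -m pendant '[[2,0.3,0,0,0,0],[3,0.5,0,0,0,0],[3,0.5,0,0,0,0]]'
```

```text
time: 19.68
tool_pos: [532.1, 279.2, 109.4]
orientation: [-1.093, -1.275, 1.079]
ft_force: [-1.2, -8.1, 5.3]
width: -0.003
time: 20.05
tool_pos: [532.1, 279.1, 109.4]
orientation: [-1.099, -1.271, 1.082]
ft_force: [-3.0, -17.5, 9.2]
width: 0.0
```

The push stopped dead at y = 279 with 17 N, so the caddy is probably flush. I'll back off, rise and check it.

```bash
python3 -m pendant '[[-15,-2.5,0,0,0,0],[-45,-8,0,0,0,0],[-59,-10,0,0,0,0.08],[-50,-65,0,0,0,0.17],[-40,-120,0,0,0,0.17],[-37,-138,0,0,0,0.17],[-37,-138,0,0,0,0.17]]'
python3 -m pendant '[[-60,0,0,0,0,0],[-120,0,6,0,0,0],[-180,0,12,0,0,0],[-240,0,16,0,-0.1,0],[-300,0,20,0,-0.25,0],[-360,0,20,0,-0.4,0],[-420,0,10,0,-0.55,0],[-470,0,0,0,-0.7,0],[-500,0,-10,0,-0.785,0],[-510,0,-20,0,-0.785,0],[-510,0,-20,0,-0.785,0]]' -0.6
python3 look.py F
python3 - <<'E'
from tri import *
g=cv2.cvtColor(cv2.imread("pics/top_F.png"),cv2.COLOR_BGR2GRAY).astype(int)
for v in(212,225,240,255,270,285,292): print(v,g[v,130:166])
k=cams.calibration("wrist"); pic("wrist","wF")
for n,z in(("bottle_a_mid",82.5),("bottle_a",0)):
    for r in cams.pinpoint(n,"wrist")[:6]: print(n,round(r["confidence"],2),(np.array(r["location"])*[640,480]).round(1),onz("wrist",r["location"],z,k).round(1))
a=cv2.cvtColor(cv2.imread("pics/top_F.png"),cv2.COLOR_BGR2RGB)[190:310,120:240]; b=cv2.imread("pics/wF.png")
sd=cv2.imread("pics/side_F.png")[300:420,220:380]
cv2.imwrite("pics/cF.png",np.hstack([np.vstack([cv2.resize(cv2.cvtColor(a,cv2.COLOR_RGB2BGR),(300,300),interpolation=cv2.INTER_CUBIC),cv2.resize(sd,(300,225),interpolation=cv2.INTER_CUBIC)]),cv2.copyMakeBorder(cv2.resize(b,(500,375)),0,150,0,0,cv2.BORDER_CONSTANT)]))
E
```

```text
time: 20.92
tool_pos: [532.5, 225.4, 240.4]
orientation: [-1.214, -1.205, 1.199]
ft_force: [-0.5, -0.3, -0.2]
width: 0.002
time: 22.3
tool_pos: [546.1, -284.8, 237.0]
orientation: [-0.734, -1.753, 1.75]
ft_force: [1.0, 0.3, 0.3]
width: 0.802
22.3 [ 546.1 -284.8  237. ] yaw 134.34 0.8017501859470935 [1.  0.3 0.3]
side peg_a 0.83 [350.5 352.5] [452.5 227.3 150. ]
side peg_a 0.82 [252.8 342.3] [618.9 227.8 150. ]
side hole_a 0.75 [242.9 376.8] [619.3 294.3 150. ]
side hole_a 0.67 [344.9 390.4] [455.5 297.5 150. ]
side hole_a 0.34 [298.6 427.9] [517.3 366.2 150. ]
side caddy_top 0.63 [292.8 375.8] [537.5 294.4 170. ]
top peg_a 0.92 [179.6 211.6] [618.8 225.5 150. ]
top peg_a 0.64 [171.4 287.7] [453.7 225.7 150. ]
top hole_a 0.6 [139.6 284.7] [456.8 292.6 150. ]
top hole_a 0.56 [148.4 212. ] [614.5 292.3 150. ]
top caddy_top 0.61 [141.1 249. ] [528.7 291.6 170. ]
top well_a 0.9 [178.7 272.8] [501.7 240.4  49. ]
top well_a 0.88 [178.1 245.2] [566.2 248.4  49. ]
top well_a 0.37 [256.8 191.8] [704.6  75.5  49. ]
212 [111 111 112 114 114 118 120 119 118 118 127 131 123 120 141 157 155 154
 15
[... 696 characters left out ...]
117 134 158 156 155 156 148 108  60  80  93  91  91  91
  89  88  86  95 111 114 110 110 110 106 108 109 103  99  95  94  91  90]
292 [117 130 131 123  95  50  38  49  60  63  63  66  62  64  56  52  50  55
  61  61  57  60  58  56  52  52  53  49  65  84  87  85  92  97  91  87]
bottle_a_mid 0.72 [126.5 126.6] [ 608.3 -455.4   82.5]
bottle_a_mid 0.61 [163.  281.1] [ 701.5 -345.5   82.5]
bottle_a_mid 0.61 [ 73.6 249.6] [ 735.  -425.7   82.5]
bottle_a 0.87 [246.2 188.6] [ 597.6 -349.3    0. ]
bottle_a 0.87 [358.7  99.3] [ 444.1 -326.9    0. ]
bottle_a 0.82 [162.8 132.6] [ 614.8 -453.2    0. ]
bottle_a 0.68 [192.2 257. ] [ 704.3 -341.5    0. ]
bottle_a 0.56 [235.8  75.8] [ 517.1 -433.8    0. ]
```

View pics/cF.png

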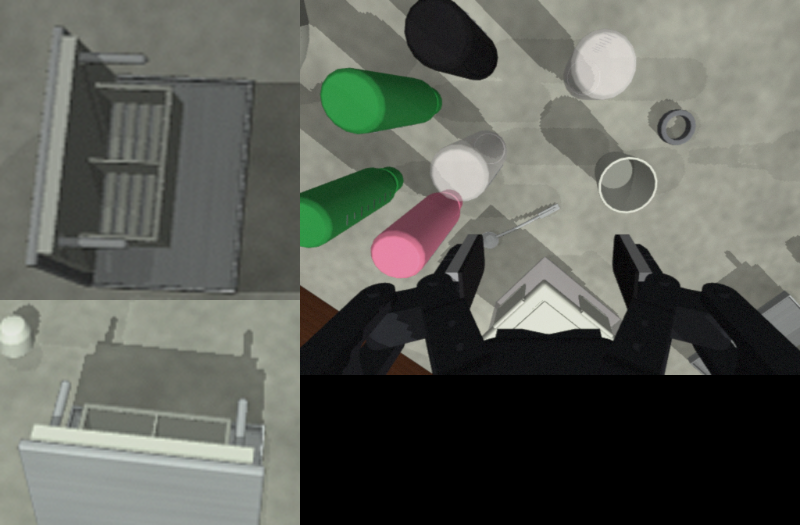

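The caddy is flush: in both views (crop left) the plate lies against the panel with no gap, level. The wrist view shows the clear bottles by their pale bases, B1 near (460,173) and B2 near (604,63). I'll compute the grasps.

```bash
python3 - <<'E'
from h import *
s=readout.state(); R=Ro.from_rotvec(s["orientation"]).as_matrix(); print(s["tool_pos"],np.degrees(np.arctan2(R[1,0],R[0,0])))
im=cv2.imread("pics/wF.png")
g=im.astype(int).min(2)
for n,u,v in(("B1",205,221),("B2",389,81)):
    m=(g>175).astype(np.uint8); nb,l,st,ce=cv2.connectedComponentsWithStats(m); i=l[v,u]; print(n,"comp",i,st[i],ce[i])
    for uv in((u,v),ce[i]):
        X=onz("wrist",(uv[0]/640,uv[1]/480),165); print(X.round(1),"tool shift to TCP z 102",(R.T@(np.array([X[0],X[1],102])-s["tool_pos"])).round(1))
E
```

```text
[ 546.53868189 -285.4003492   239.23801068] 134.4209586165853
B1 comp 2 [ 171  191   70   65 3390] [205.77846608 221.48230088]
[ 592.7 -350.7  165. ] tool shift to TCP z 102 [-78.9 137.3  12.8]
[ 592.6 -350.1  165. ] tool shift to TCP z 102 [-78.4 137.3  12.4]
B2 comp 1 [ 354   42   76   85 4956] [391.87792575  82.92998386]
[ 443.4 -325.9  165. ] tool shift to TCP z 102 [ 43.3 137.2 102. ]
[ 442.9 -323.9  165. ] tool shift to TCP z 102 [ 45.1 137.2 100.9]
```

```bash
python3 -m pendant '[[-40,0,6,0,0,0],[-78,0,12,0,0,0],[-78,0,12,0,0,0],[-78,40,12,0,0,0],[-78,90,12,0,0,0],[-78,125,12,0,0,0],[-78,135,12,0,0,0],[-78,135,12,0,0,0]]' -0.7
python3 -c "
from h import *
print(cams.read_camera('wrist').shape)
k=cams.calibration('wrist'); pic('wrist','wG')
g=cv2.imread('pics/wG.png').astype(int).min(2); m=(g>175).astype(np.uint8); nb,l,st,ce=cv2.connectedComponentsWithStats(m)
for i in range(1,nb):
    if st[i][4]>800: print(st[i],ce[i].round(1),onz('wrist',ce[i]/[640,480],165).round(1))
s=readout.state(); print(s['tool_pos'],s['ft_force'])"
```

```text
time: 23.95
tool_pos: [592.3, -349.2, 104.3]
orientation: [-0.736, -1.753, 1.753]
ft_force: [-0.3, -0.4, 0.1]
width: 0.849
(480, 640, 3)
[546 265  94 105 867] [585.3 321.8] [ 521.8 -291.7  165. ]
[  255   290   151   113 11951] [318.8 345.4] [ 593.4 -351.   165. ]
[ 593.81292394 -350.39949047  106.38959561] [0.41235166 0.56492253 0.77839696]
```

```bash
python3 -m pendant '[[0,3,0,0,0,0],[0,5,0,0,0,0],[0,5,0,0,0,0],[0,5,0,0,0,0],[0,5,0,0,0,0],[0,5,0,0,0,0],[0,5,0,0,0,0]]' 1
python3 -m pendant '[[0,-40,0,0,0,0],[0,-100,0,0,0,0],[0,-150,0,0,0,0],[0,-150,0,0,0,0]]'
```

```text
time: 24.92
tool_pos: [594.5, -351.0, 103.5]
orientation: [-0.743, -1.754, 1.756]
ft_force: [-2.0, 0.7, 11.0]
width: 0.61
time: 25.42
tool_pos: [595.7, -351.9, 256.7]
orientation: [-0.75, -1.754, 1.76]
ft_force: [-0.2, -0.5, 0.1]
width: 0.61
```

```bash
python3 -m pendant '[[25,0,-22,0,0.05,0],[65,0,-58,0,0.12,0],[110,0,-98,0,0.22,0],[155,0,-138,0,0.32,0],[200,0,-178,0,0.42,0],[245,0,-218,0,0.52,0],[290,0,-258,0,0.62,0],[335,0,-298,0,0.7,0],[375,0,-334,0,0.775,0],[410,0,-366,0,0.775,0],[438,0,-391,0,0.775,0],[452,0,-403,0,0.775,0]]'
python3 -m pendant '[[0,0,0,0,0,0],[0,0,0,0,0,0]]'
python3 - <<'E'
from h import *
s=readout.state(); R=Ro.from_rotvec(s["orientation"]).as_matrix(); print(s["tool_pos"],np.degrees(np.arctan2(R[1,0],R[0,0])),R[2].round(3))
for c in("side","top","wrist"):
    k=cams.calibration(c); pic(c,c+"_H")
    for n,z in(("well_a",46.5),("bottle_a_mid",236),("bottle_a",153)):
        for r in cams.pinpoint(n,c)[:6]:
            X=onz(c,r["location"],z,k)
            if X[1]>100: print(c,n,round(r["confidence"],2),(np.array(r["location"])*[640,480]).round(1),X.round(1))
E
```

```text
time: 26.92
tool_pos: [563.3, 256.9, 248.2]
orientation: [-1.208, -1.21, 1.212]
ft_force: [0.7, -0.8, 0.4]
width: 0.613
time: 27.18
tool_pos: [564.1, 254.0, 248.9]
orientation: [-1.21, -1.208, 1.209]
ft_force: [0.3, -0.4, -0.7]
width: 0.606
[564.10814266 254.04627171 248.87368976] 89.94787153288064 [-0.001 -1.     0.   ]
side bottle_a_mid 0.81 [279.3 332.9] [560.5 264.5 236. ]
side bottle_a_mid 0.42 [245.4 272.2] [642.1 147.9 236. ]
top well_a 0.84 [177.6 274.3] [498.4 243.1  46.5]
top well_a 0.71 [177.1 244.8] [567.5 251.5  46.5]
top bottle_a_mid 0.96 [153.7 226.3] [562.3 249.7 236. ]
top bottle_a_mid 0.7 [160.1 260.4] [494.8 229.6 236. ]
top bottle_a 0.82 [163.7 233.1] [569.  253.5 153. ]
wrist well_a 0.85 [312.7 142.4] [504.3 250.2  46.5]
wrist well_a 0.7 [317.9 208.4] [570.7 255.2  46.5]
wrist bottle_a_mid 0.31 [ 59.5 321.5] [595.  108.2 236. ]
```

```bash
python3 -m pendant '[[-1,15,-3,0,0,0],[-1,35,-3,0,0,0],[-1,50,-3,0,0,0],[-1,62,-3,0,0,0],[-1,74,-3,0,0,0],[-1,86,-3,0,0,0],[-1,94,-3,0,0,0],[-1,100,-3,0,0,0],[-1,101,-3,0,0,0],[-1,101,-3,0,0,0]]'
python3 - <<'E'
from h import *
for c in("side","top"):
    pic(c,c+"_I")
    for n,z in(("bottle_a_mid",131),("bottle_a",47)):
        for r in cams.pinpoint(n,c)[:6]:
            X=onz(c,r["location"],z)
            if X[1]>100: print(c,n,round(r["confidence"],2),(np.array(r["location"])*[640,480]).round(1),X.round(1))
E
```

```text
time: 29.02
tool_pos: [568.0, 254.4, 149.9]
orientation: [-1.211, -1.211, 1.208]
ft_force: [-1.3, -0.8, 5.2]
width: 0.613
side bottle_a_mid 0.55 [279.7 368.1] [567.5 259.7 131. ]
side bottle_a 0.41 [298.  426.9] [530.3 315.9  47. ]
top bottle_a_mid 0.81 [166.  235.5] [569.  254.6 131. ]
top bottle_a_mid 0.68 [173.8 244.9] [549.1 235.5 131. ]
top bottle_a 0.98 [173. 244.] [568.9 261.1  47. ]
```

```bash
python3 -m pendant '[[0,0,0,0,0,0],[0,0,0,0,0,0],[0,0,0,0,0,0],[0,0,0,0,0,0],[0,-15,0,0,0,0],[0,-40,0,0,0,0],[0,-90,0,0,0,0],[0,-110,0,0,0,0],[0,-110,0,0,0,0]]' -0.6
python3 - <<'E'
from h import *
s=readout.state(); R=Ro.from_rotvec(s["orientation"]).as_matrix(); print(np.degrees(np.arctan2(R[1,0],R[0,0])))
for c in("side","top","wrist"):
    pic(c,c+"_J")
    for n,z in(("bottle_a_mid",129),("well_a",46.5),("hole_a",147.5)):
        for r in cams.pinpoint(n,c)[:6]:
            X=onz(c,r["location"],z)
            if X[1]>100: print(c,n,round(r["confidence"],2),(np.array(r["location"])*[640,480]).round(1),X.round(1))
E
```

```text
time: 30.45
tool_pos: [568.9, 254.9, 261.6]
orientation: [-1.212, -1.215, 1.205]
ft_force: [-0.4, 1.2, -0.5]
width: 0.798
90.01766057642902
side bottle_a_mid 0.81 [278.5 364.6] [571.  252.1 129. ]
side hole_a 0.95 [344.8 391.6] [455.5 298.1 147.5]
side hole_a 0.74 [245.4 375. ] [616.8 289.1 147.5]
top bottle_a_mid 0.7 [165.8 236.3] [567.7 255.4 129. ]
top bottle_a_mid 0.21 [171.9 245.9] [547. 240. 129.]
top well_a 0.88 [176.8 276.6] [493.  244.5  46.5]
top well_a 0.88 [179.5 244.6] [568.2 245.9  46.5]
top well_a 0.31 [175.8 212.8] [644.3 262.5  46.5]
top hole_a 0.74 [138.6 285.9] [454.5 295.1 147.5]
top hole_a 0.68 [146.3 211.5] [616.2 297.8 147.5]
wrist bottle_a_mid 0.6 [371.2 195.2] [545.9 298.5 129. ]
wrist well_a 0.86 [315.5 135.9] [500.8 252.2  46.5]
wrist hole_a 0.76 [371.4 283.9] [617.7 299.4 147.5]
wrist hole_a 0.63 [381.3  77.4] [458.8 299.5 147.5]
```

```bash
python3 -m pendant '[[-50,0,11,0,0,0],[-105,5,23,0,0,0],[-160,10,35,0,0,0],[-215,15,47,0,0,0],[-270,20,59,0,0,0],[-325,20,71,0,0,0],[-380,20,82,0,0,0],[-435,20,94,0,0,0],[-490,20,106,0,0,0],[-540,20,117,0,0,0],[-570,20,124,0,0,0],[-580,20,126,0,0,0]]' -0.7
python3 - <<'E'
from h import *
pic('wrist','wK'); s=readout.state(); print(s["tool_pos"])
g=cv2.imread('pics/wK.png').astype(int).min(2); m=(g>175).astype(np.uint8); nb,l,st,ce=cv2.connectedComponentsWithStats(m)
for i in range(1,nb):
    if st[i][4]>800: print(st[i],ce[i].round(1),onz('wrist',ce[i]/[640,480],165).round(1))
for r in cams.pinpoint("bottle_a","wrist")[:4]: print(r["confidence"],onz("wrist",r["location"],0).round(1))
E
```

```text
time: 32.55
tool_pos: [440.7, -327.4, 238.1]
orientation: [-1.21, -1.208, 1.208]
ft_force: [-0.1, -0.3, 0.3]
width: 0.846
[ 440.81997619 -327.63612585  238.03124029]
[ 290  207   68   66 3403] [323.5 240.2] [ 441.9 -323.4  165. ]
[ 475  438   57   42 1579] [499.7 462.5] [ 642.9 -170.8  165. ]
0.9 [ 522.3 -427.1    0. ]
0.6 [ 442.1 -324.     0. ]
0.59 [ 705.6 -343.9    0. ]
0.56 [ 740.5 -426.2    0. ]
```

```bash
python3 -m pendant '[[4,30,-1,0,0,0],[4,75,-1,0,0,0],[4,110,-1,0,0,0],[4,130,-1,0,0,0],[4,137,-1,0,0,0],[4,137,-1,0,0,0]]' -0.7
python3 -m pendant '[[0,0,0,0,0,0],[0,0,0,0,0,0],[0,0,0,0,0,0],[0,0,0,0,0,0],[0,0,0,0,0,0],[0,0,0,0,0,0]]' 1
python3 -m pendant '[[0,-40,0,0,0,0],[0,-100,0,0,0,0],[0,-150,0,0,0,0],[0,-150,0,0,0,0]]'
```

```text
time: 33.4
tool_pos: [442.5, -320.9, 101.3]
orientation: [-1.208, -1.21, 1.21]
ft_force: [-0.3, 0.6, -1.0]
width: 0.851
time: 34.15
tool_pos: [443.5, -323.0, 103.0]
orientation: [-1.213, -1.21, 1.21]
ft_force: [-0.5, -1.2, 6.9]
width: 0.61
time: 34.65
tool_pos: [444.6, -324.0, 256.4]
orientation: [-1.219, -1.211, 1.211]
ft_force: [0.3, 0.1, -1.1]
width: 0.609
```

```bash
python3 -m pendant '[[30,0,-6,0,0,0],[80,0,-16,0,0,0],[135,0,-26,0,0,0],[190,0,-36,0,0,0],[245,0,-46,0,0,0],[300,0,-55,0,0,0],[355,0,-57,0,0,0],[410,0,-57,0,0,0],[465,0,-57,0,0,0],[520,0,-57,0,0,0],[560,0,-57,0,0,0],[577,0,-57,0,0,0]]'
python3 -m pendant '[[0,0,0,0,0,0],[0,0,0,0,0,0],[0,0,0,0,0,0]]'
python3 - <<'E'
from h import *
for c in("side","top","wrist"):
    pic(c,c+"_L")
    for n,z in(("well_a",46.5),("bottle_a_mid",236),("bottle_a",153),("bottle_a_mid",129)):
        for r in cams.pinpoint(n,c)[:6]:
            X=onz(c,r["location"],z)
            if X[1]>100: print(c,n,z,round(r["confidence"],2),(np.array(r["location"])*[640,480]).round(1),X.round(1))
print(readout.state()["tool_pos"])
E
```

```text
time: 36.15
tool_pos: [497.7, 256.7, 249.2]
orientation: [-1.207, -1.208, 1.213]
ft_force: [-0.2, -0.2, -0.2]
width: 0.609
time: 36.52
tool_pos: [499.2, 253.9, 251.1]
orientation: [-1.21, -1.208, 1.208]
ft_force: [0.5, -0.5, -1.0]
width: 0.613
side well_a 46.5 0.3 [295.6 374.2] [551.1 216.8  46.5]
side bottle_a_mid 236 0.94 [279.5 367.2] [548.9 322.7 236. ]
side bottle_a 153 0.61 [320.1 365.4] [499.3 259.9 153. ]
side bottle_a_mid 129 0.94 [279.5 367.2] [568.5 256.8 129. ]
top well_a 46.5 0.64 [175.2 274.9] [496.8 248.6  46.5]
top well_a 46.5 0.63 [177.9 244.4] [568.5 249.7  46.5]
top bottle_a_mid 236 0.72 [166.5 234.6] [546.8 222.7 236. ]
top bottle_a 153 0.81 [175.1 242.6] [549.5 227.2 153. ]
top bottle_a 153 0.78 [162.6 271.1] [487.3 246.9 153. ]
top bottle_a_mid 129 0.72 [166.5 234.6] [571.6 254.3 129. ]
wrist well_a 46.5 0.7 [313.  228.7] [528.  250.6  46.5]
wrist well_a 46.5 0.63 [317.  207.1] [504.6 254.8  46.5]
wrist well_a 46.5 0.17 [376.8 174.1] [470.4 315.7  46.5]
wrist bottle_a 153 0.82 [314.  226.6] [497.  252.7 153. ]
[499.04178071 255.33080594 251.1019507 ]
```

```bash
python3 -m pendant '[[-1,15,-1.5,0,0,0],[-1,35,-1.5,0,0,0],[-1,50,-1.5,0,0,0],[-1,62,-1.5,0,0,0],[-1,74,-1.5,0,0,0],[-1,86,-1.5,0,0,0],[-1,94,-1.5,0,0,0],[-1,100,-1.5,0,0,0],[-1,101.5,-1.5,0,0,0],[-1,101.5,-1.5,0,0,0]]'
python3 -c "
from rig import readout
s=readout.state();print(s['ft_force'],s['tool_pos'])"
```

```text
time: 38.52
tool_pos: [500.8, 254.4, 149.9]
orientation: [-1.209, -1.21, 1.209]
ft_force: [-0.0, 0.5, -1.4]
width: 0.609
[-0.008235    0.53467238 -1.37244128] [500.84465883 254.3849717  149.92242461]
```

```bash
python3 -m pendant '[[0,1,0,0,0,0],[0,1,0,0,0,0]]'
python3 -m pendant '[[0,0,0,0,0,0],[0,0,0,0,0,0],[0,0,0,0,0,0],[0,0,0,0,0,0],[0,-15,0,0,0,0],[0,-40,0,0,0,0],[0,-90,0,0,0,0],[0,-130,0,0,0,0],[-60,-130,0,0,0,0],[-120,-130,0,0,0,0],[-180,-130,0,0,0,0],[-220,-130,0,0,0,0]]' -0.6
python3 -m pendant '[[-60,0,0,0,0,0],[-120,0,0,0,0,0],[-120,0,0,0,0,0]]'
python3 - <<'E'
from h import *
s=readout.state();print(s["time"],s["ft_force"])
for c in("side","top"):
    pic(c,c+"_M")
    for n,z in(("bottle_a_mid",129),("hole_a",147.5),("caddy_top",167.5),("cup",0),("collar",0),("scoop",0),("teatcap",0),("foodbox",0)):
        for r in cams.pinpoint(n,c)[:5]:
            X=onz(c,r["location"],z)
            if X[1]>100 or z==0: print(c,n,round(r["confidence"],2),(np.array(r["location"])*[640,480]).round(1),X.round(1))
P=lambda c,u,v: ray(c,(u/640,v/480))
a=cv2.imread("pics/top_M.png")[180:320,110:270]; b=cv2.imread("pics/side_M.png")[260:420,210:380]
cv2.imwrite("pics/cM.png",np.hstack([cv2.resize(a,(400,350),interpolation=cv2.INTER_CUBIC),cv2.resize(b,(372,350),interpolation=cv2.INTER_CUBIC)]))
E
```

```text
time: 38.78
tool_pos: [501.2, 254.5, 149.4]
orientation: [-1.21, -1.211, 1.208]
ft_force: [-0.1, -0.7, 2.0]
width: 0.611
time: 40.28
tool_pos: [500.7, 32.0, 280.1]
orientation: [-1.212, -1.21, 1.208]
ft_force: [0.8, 0.5, -0.3]
width: 0.801
time: 40.65
tool_pos: [500.9, -89.4, 279.7]
orientation: [-1.214, -1.205, 1.205]
ft_force: [0.2, 1.1, -0.3]
width: 0.797
40.65 [ 0.19066915  1.11608162 -0.28629492]
side bottle_a_mid 0.68 [281.6 366.7] [565.1 255.4 129. ]
side hole_a 0.92 [345.6 389.1] [454.7 293.7 147.5]
side hole_a 0.6 [244.1 378.6] [617.2 295.8 147.5]
side caddy_top 0.82 [296.1 376.4] [532.6 293.4 167.5]
side cup 0.61 [347.9 240.6] [ 489.1 -209.4    0. ]
side cup 0.34 [388.7 360.6] [377.4 134.9   0. ]
side collar 0.67 [382.  253.7] [ 400.8 -172.     0. ]
side scoop 0.56 [387.  360.8] [380.7 135.8   0. ]
side scoop 0.4 [225.  323.6] [729.1  86.6  -0. ]
side teatcap 0.77 [226.  326.2] [725.2  93.    0. ]
side teatcap 0.5 [280.6 366.2] [590.4 174.8   0. ]
side foodbox 0.94 [246. 270.] [723.1 -75.   -0. ]
top bottle_a_mid 0.78 [167.  236.1] [568.2 252.9 129. ]
top hole_a 0.97 [145.3 210.8] [617.6 300.2 147.5]
top hole_a 0.75 [174.  243.7] [548.2 230.8 147.5]
top hole_a 0.56 [140.7 286. ] [454.5 290.9 147.5]
top hole_a 0.3 [167.1 235. ] [566.4 247.5 147.5]
top caddy_top 0.91 [143.2 248.2] [531.2 288.4 167.5]
top cup 0.58 [367.1 287. ] [ 497.2 -196.8    0. ]
top cup 0.15 [161.2 267.3] [520.5 296.3   0. ]
top collar 0.52 [363.3 331.5] [ 392.2 -190.8    0. ]
top teatcap 0.83 [254.3 193.6] [715.7  87.5   0. ]
top teatcap 0.59 [363.5 332.9] [ 389.1 -191.4    0. ]
top teatcap 0.3 [158.4 262.4] [532.1 304.4   0. ]
top foodbox 0.51 [138.8 286.1] [472.9 344.4   0. ]
```

I can't view any more pictures, so I'll check the second bottle numerically. I'll look for its pale base disc in the top view at z = 211.5 and through the networks.

```bash
python3 - <<'E'
from h import *
pic("top","top_N"); g=cv2.imread("pics/top_N.png").astype(int).min(2); old=cv2.imread("pics/top_F.png").astype(int).min(2)
for x in(500.5,567.5):
    u,v=proj("top",(x,253,211.5)); print("expect",u.round(1),v.round(1),"rim +27",proj("top",(x+27,253,211.5)).round(1))
d=(np.abs(g-old)>35).astype(np.uint8); d[:,:130]=0; d[:,215:]=0; d[:200]=0; d[310:]=0
nb,l,st,ce=cv2.connectedComponentsWithStats(d)
for i in range(1,nb):
    if st[i][4]>40: print("changed vs empty",st[i],ce[i].round(1))
for th in(120,135,150):
    m=(g>th).astype(np.uint8); m[:,:148]=0; m[:,190:]=0; m[:215]=0; m[290:]=0
    nb,l,st,ce=cv2.connectedComponentsWithStats(m)
    for i in range(1,nb):
        if st[i][4]>60: print(th,st[i],ce[i].round(1),onz("top",ce[i]/[640,480],211.5).round(1))
for c in("top","side"):
    for n in("bottle_a","bottle_a_mid"):
        for f in(cams.cut_out,cams.pinpoint):
            for r in f(n,c)[:8]:
                if f is cams.pinpoint: p=np.array(r["location"])*[640,480]; 
                else: b=r["box"]; p=np.array([b[0]*640,b[1]*480,b[2]*640,b[3]*480])
                if (c=="top" and p[0]<230) or (c=="side" and p[1]>280): print(c,n,f.__name__,round(r["confidence"],2),p.round(1))
E
```

```text
expect 152.2 259.4 rim +27 [153.7 246.1]
expect 155.9 226.8 rim +27 [157.4 213.9]
changed vs empty [147 215  21  25 405] [156.4 227.5]
changed vs empty [143 248  23  26 438] [153.5 260.6]
120 [148 215  20  24 368] [156.3 226.6] [568.  252.3 211.5]
120 [148 249  18  23 330] [155.3 260.1] [499.3 246.7 211.5]
top bottle_a call 0.76 [143.6 214.1 183.6 252.6]
top bottle_a call 0.65 [144.5 250.9 181.8 278.7]
top bottle_a call 0.82 [174.3 244.7]
top bottle_a call 0.63 [175.2 274.2]
top bottle_a call 0.31 [166.8 236. ]
top bottle_a_mid call 0.97 [146.6 215.2 184.8 252.1]
top bottle_a_mid call 0.7 [145.4 208.7]
top bottle_a_mid call 0.64 [165.8 233.4]
top bottle_a_mid call 0.56 [174.9 244.2]
side bottle_a call 0.9 [260.  324.8 295.4 372.3]
side bottle_a call 0.8 [304.6 326.7 338.  377.2]
side bottle_a_mid call 0.59 [261.8 327.8 296.  373.2]
side bottle_a_mid call 0.68 [281.6 366.7]
```

Both bases lie within about 1.5 px of where bottles standing upright in the wells should show. The caddy's holes are still at the panel and the arm is clear, so I'm handing in.

```bash
python3 -c "
from rig import readout,ticket
s=readout.state(); print(s['time'],s['ft_force'],s['dq']); print(ticket.job_done())"
```

```text
42.0 [ 0.44304659 -0.6415643   0.11068395] [ 8.96948238e-05 -1.68491136e-03 -7.89820572e-04 -1.45968680e-03
  1.56999720e-03 -1.92900086e-03]
the job is handed in; nothing more can be done
None
```

The job is handed in at 42.0 s of the 72 s allowed; no verdict came back. The caddy hangs on both pegs against the panel, and both clear bottles stand mouth down in its wells.

I hung the caddy with both pegs through its holes, standing about 47 mm out, and let go. I then pushed it home at peg height until it stopped at about 17 N, slightly over the 5 to 15 N suggested. The bottles went in one per well, and the decoys were left alone.

**Last checks:**
- **Caddy:** the pictures after the push showed the plate against the panel with no gap. After the bottles went in, the holes still measured at the panel line, with a spread of about ±5 mm.
- **Bottles:** both base discs are within about 1.5 px of where upright bottles should show in the top view.
- **Robot and bystanders:** the arm is still and clear of everything. The cup, collar and teatcap measured where they were at the start. The food box and scoop matched in the side view only; the teaspoon was not re-measured, but nothing went near it.

**What failed or disagreed:**
- **First grip:** it closed above the caddy's plate without touching it, because the fingertips sit about 36 mm behind the reported TCP. I gripped again deeper.
- **Detector misses:** one pinpoint call missed the second bottle after placing. A different detector call and a picture-difference check both found it.
- **Peg and hole readings:** the side and top views differed by several mm before insertion, so I relied on the model overlay and the force reading instead.
- **Final picture:** I had used all 12 views, so the last check was by numbers only.

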